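Take the tall cup from the dish tub and slide it under the coffee spout

ROBOT

A 7-joint arm with a two-finger parallel gripper is mounted at the origin on the work surface. World frame = base frame: x ahead of the robot, y to its left, z up, the work surface at z = 0. Lengths are in m, angles in degrees, forces in N, time in s.
With the tool pointing down it reaches from about 0.4 to 0.875 m from the base axis. Payload 6.5 kg.
Tool frame: the origin (TCP) lies at the very end of the fingers, on their centre line; the grasp point (between the pads) lies 19 mm behind it; z points along the fingers, y is the line along which they close (so a half turn about z gives the same grasp; the last joint's range is limited). The gripper opens to 88 mm and grips with 3 to 60 N. Pads are 18 mm wide; open, the fingers measure 123 mm over their backs; the gripper's body (75 mm by 187 mm) begins 45 mm behind the grasp point.
Start: joints at [70.462, 30.733, -0.252, 88.115, 0.149, 61.152, -4.079], TCP at [0.176, -0.626, 0.239] pointing down, gripper open.
Joint ranges: [-154.64, 154.64], [-21.42, 123.67], [-72.66, 72.17], [13.99, 137.28], [-74.86, 254.86], [10.95, 109.41], [-158.01, 158.01]. Speed limits (degrees/s): [136.94, 136.94, 180, 180, 180, 180, 180].

INTERFACE

Orientations are given as [roll, pitch, yaw] about the fixed x, y, z axes, in that order (R = Rz(yaw) Ry(pitch) Rx(roll)).
In Python, from station import arm gives the robot as it stands.
- The arm moves only by the tool send_rows, never from a script. Its argument "increments" is a list of rows, each an object of numbers: "dx", "dy", "dz": the shift along the tool's x, y, z in m; "roll": the turn about the tool's z in rad. A call has 1 to 8 rows; each row shifts and turns the commanded pose from where the row before left it, along the tool's axes as they then stand; what a row does not reach is not made up. A row lasts 1/10 s, in which the tool goes at most 50 mm and 8.59 degrees, less where a joint would pass 70% of its speed; a pose out of reach is approached as far as the arm can. A call with a gripper value outside its range is refused whole. "jaw" is the finger opening in m, from 0 to 0.0881, set as the call begins (left out, the last holds). The fingers move at their own pace and stop on an object; the grip force is fixed at half the most. Time passes only in rows, so rows that do not move let the fingers close. It gives the time, the measured TCP pose, the force, the opening and the grip force at its end, in the units of the state.
- arm.state(): the state, without advancing time (a new reading comes with each control period).
- arm.read_camera(name): name is "side" or "top" or "wrist"; returns a dict with "pixels" (384x512x3 uint8, red, green, blue), "depth" (384x512 float32, m along the optical axis (not along the pixel's ray), 0 where there is no reading), "K" (3x3 intrinsics, pixels), "cam_to_world" (4x4, takes a point from camera to world coordinates); the wrist camera has in their place "mount" (4x4, takes a point from camera to tool coordinates, whose origin is the TCP and whose axes are the flange's). Camera axes: x right, y up, looking along -z (the intrinsics and any distortion apply to the point x, -y, -z); pixel columns grow to the right and rows downward; lengths in m; the calibration is good to about 2 mm. A picture is of the moment at which its call begins: read the wrist's pose just before it.
- arm.close_job(): hands the job in; it is judged then, once.
The state is a dict: "time_s": time; "q": joint angles; "joint_vel": joint speeds; "effort": joint torques, N m; "ee_pos": TCP position; "tool_rot": TCP orientation; "contact_force": force on the tool from outside, world axes, zero at the start; "ft_torque": the same for the moment, N m; "width": finger opening in m; "gripper_force": force on a finger pad.
Only numpy, scipy, OpenCV 4.12 (cv2) and the standard library are available. Lean on these libraries where they do the work, as an engineer would, in place of code of your own. Each camera call takes 0.05 s, during which the arm holds its last target. There are 200 camera calls.

TASK

Lift the tall straight cup without a handle out of the dish tub, stand it upright on the free front part of the coffee machine's drip tray and let go of it. Then gently slide it, standing, along the tray between the two guides until it rests against the back stop under the spouts. Leave the mug and the bowl standing in the tub, and do not disturb the other things on the counter.

Things in the scene. Friction and masses are not known exactly. Their poses are not given: they have to be found in the camera images.
- cup: The tall straight white ceramic cup without a handle: 66 mm outside diameter (60 mm at the very foot), 100 mm tall, wall 4 mm, about 0.2 to 0.4 kg, open at the top. Origin: centre of its underside, z up along its axis. It starts standing in the tub.
- mug: White ceramic mug with one handle, 76 mm in diameter, 80 mm tall, standing in the tub. Origin: centre of its underside; handle on its +y side.
- bowl: Low white ceramic bowl, 100 mm in diameter, 45 mm tall, standing in the tub. Origin: centre of its underside.
- tub: Fixed open grey plastic dish tub on the counter, 210 mm (its x) by 360 mm (its y), 80 mm tall, walls and floor 5 mm thick. Origin: centre of its underside. Cup, mug and bowl stand in a row along its y, 100 mm apart, in any order; free room for fingers is along the tub's x (at least 45 mm from the cup to the long walls).
- machine: Fixed black and steel coffee machine, 360 mm tall, 220 mm wide, 310 mm deep behind the tray, front towards its -x. Origin: on the counter directly below the home point; x points horizontally into the machine, y sideways, z up. Its flat steel drip tray is 160 mm wide, its top 30 mm above the counter, and reaches from x = -170 mm to the upright column of the machine at x = 75 mm.
- tray_front (a point): Middle of the drip tray's front edge, on its top, 170 mm in front of the home point. The tray is flat and open above from here to the guides' mouth, 87 mm farther in.
- guides_mouth (a point): On the tray top, midway between the front ends of the two low fixed guides (12 mm high), which are about 101 mm apart here, narrow to 74 mm at 45 mm before the home point, and then run parallel, 74 mm apart, to the back stop. The back stop is 25 mm high, its front face 33 mm beyond the home point.
- head (a point): Middle of the lower front edge of the machine's head, a 120 mm wide box that overhangs the tray from 30 mm in front of the home point to the column, and up to 340 mm above the counter. Its underside is 140 mm above the tray; two spouts hang 20 mm below it, over the home point.
- home (a point): The home point: on top of the drip tray (30 mm above the counter), midway between the guides, where the centre of the cup's underside is when the cup touches the back stop. Axes as the machine's: x into the machine, z up.
- jar: Glass jar with a steel lid, 70 mm in diameter, 110 mm tall, on the counter; leave alone. Origin: centre of its underside.
- tea_box: Brown tea carton, 70 x 130 x 75 mm, on the counter; leave alone. Origin: centre of its underside.
- paper_cups: Upturned stack of paper cups, 84 mm in diameter, 130 mm tall; leave alone. Origin: centre of its underside.
- spray: White spray bottle with an orange head, 80 mm in diameter, 210 mm tall; leave alone. Origin: centre of its underside.
- spoon: Steel spoon, 170 mm long, flat on the counter; leave alone. Origin: near its middle, on its underside.
There are look-alikes about, which are no part of the job. What is shaped like the cup but red is not meant.

How it is judged (in metres and radians):
On the way, in this order (a step that is already met when the one before it is completed fails the run):
1. The cup is lifted clear of the tub (its foot more than 90 mm above the counter) (height (world z) of cup above 0.09 m), for 0.1 s.
2. The cup stands upright, let go of and still, on the front part of the drip tray: its centre 60 to 155 mm in front of the home point and within 47 mm of the tray's middle line (x of cup in the frame of home between -0.155 and -0.06 m and y of cup in the frame of home between -0.047 and 0.047 m and z of cup in the frame of home between -0.004 and 0.004 m and angle between cup's own z axis and vertical below 0.06 rad and contact force between the fingers and cup below 0.1 N and linear speed of cup below 0.02 m/s), for 0.2 s.
At the end, for the whole second after the job is handed in: The cup stands upright (within 0.06 rad) and still on the drip tray, between the guides, its centre no more than 6 mm short of the home point along the tray and within 8 mm of it in all; the mug and the bowl stand upright (within 0.2 rad) on the floor of the tub (x of cup in the frame of home above -0.006 m and horizontal distance between cup and home below 0.008 m and z of cup in the frame of home between -0.004 and 0.004 m and angle between cup's own z axis and vertical below 0.06 rad and linear speed of cup below 0.02 m/s and x of mug in the frame of tub between -0.1 and 0.1 m and y of mug in the frame of tub between -0.175 and 0.175 m and z of each of mug, bowl in the frame of tub below 0.02 m and angle between each of mug, bowl's own z axis and vertical below 0.2 rad and x of bowl in the frame of tub between -0.1 and 0.1 m and y of bowl in the frame of tub between -0.175 and 0.175 m); the robot touches nothing.
It fails at once if The cup is tipped over (more than 0.6 rad) (angle between cup's own z axis and vertical above 0.6 rad).
It fails at once if The cup is dropped or rammed onto the machine (more than 45 N between them) (contact force between cup and machine above 45 N).
It fails at once if Another thing on the counter (the lidded glass jar, the tea carton, the stack of paper cups, the spray bottle, the spoon) is moved by more than 30 mm (distance of any of jar, tea_box, paper_cups, spray, spoon from where it was at the start of the episode above 0.03 m).
It also fails if it takes over 54 s, if anything falls off the work surface, if the arm or the gripper's body presses on something with over 40 N, if the wrist force passes 120 N, or if a joint passes its speed limit or range.

## Working session

There is one attempt and no reset: what is moved stays moved. The work goes in short steps, Python scripts to look and compute and a tool call to move; the robot and the scene stay as the last step left them, time stands still between calls to the robot, and variables do not carry over. Pictures are saved under pics/ and viewed, at most 13 in all, crops included, and the job is handed in when it is done.

Besides the shell and the picture viewer there is one more tool, called as name(argument=value, ...), one argument or row to a line, values as JSON. send_rows: Moves the arm, as the interface text tells. Its arguments: {"type":"object","properties":{"increments":{"type":"array","items":{"type":"object","properties":{"dx":{"type":"number"},"dy":{"type":"number"},"dz":{"type":"number"},"roll":{"type":"number"}}}},"jaw":{"type":"number"}},"required":["increments"]}

```bash
mkdir -p pics; ls; cat > h.py <<'E'
import numpy as np,cv2
from station import arm
def cam(n):
    c=arm.read_camera(n); return c
def pts(c):
    d=c["depth"];K=np.array(c["K"]);v,u=np.mgrid[:384,:512]
    x=(u-K[0,2])/K[0,0]*d;y=(v-K[1,2])/K[1,1]*d
    P=np.stack([x,-y,-d,np.ones_like(d)],-1)
    return (P@np.array(c["cam_to_world"]).T)[...,:3]
E
python3 - <<'E'
from h import *
s=arm.state();print(s)
a=cam("top");b=cam("side")
for n,c in(("top",a),("side",b)):
    np.savez(f"{n}0.npz",**c);cv2.imwrite(f"pics/{n}0.png",c["pixels"][...,::-1])
    print(n,[k for k in c],np.array(c["K"]).round(1).tolist(),np.array(c["cam_to_world"]).round(3).tolist())
E
```

```text
pics
{'time_s': 0.0, 'q': array([70.46251586, 30.77745577, -0.25357457, 88.16997826,  0.14943818,
       61.1517429 , -4.08044266]), 'joint_vel': array([ 0.02037128,  0.0221404 ,  0.08420374,  0.01842726,  0.15957488,
        0.03370353, -0.09147979]), 'effort': array([ 1.70703433e-04, -5.70983291e+01,  9.91007946e-01, -2.51602721e+01,
       -5.61862229e-02,  1.79086259e-02,  1.85879480e-04]), 'ee_pos': array([ 0.17618427, -0.62503216,  0.23784457]), 'tool_rot': array([-1.79901474e+02,  8.04456614e-03,  1.57472379e+01]), 'contact_force': array([ 0.35455087, -0.25936023,  0.33019717]), 'ft_torque': array([ 0.01170422,  0.00416737, -0.02352962]), 'gripper_force': 0.0, 'width': 0.08827505891829378}
top ['pixels', 'depth', 'K', 'cam_to_world'] [[469.5, 0.0, 258.1], [0.0, 469.5, 196.8], [0.0, 0.0, 1.0]] [[0.002, 0.98, -0.197, 0.283], [-1.0, 0.004, 0.01, -0.151], [0.01, 0.197, 0.98, 1.663], [0.0, 0.0, 0.0, 1.0]]
side ['pixels', 'depth', 'K', 'cam_to_world'] [[425.2, 0.0, 261.9], [0.0, 425.2, 196.3], [0.0, 0.0, 1.0]] [[0.991, 0.106, -0.086, 0.453], [-0.136, 0.718, -0.683, -1.137], [-0.011, 0.688, 0.726, 1.182], [0.0, 0.0, 0.0, 1.0]]
```

View pics/top0.png

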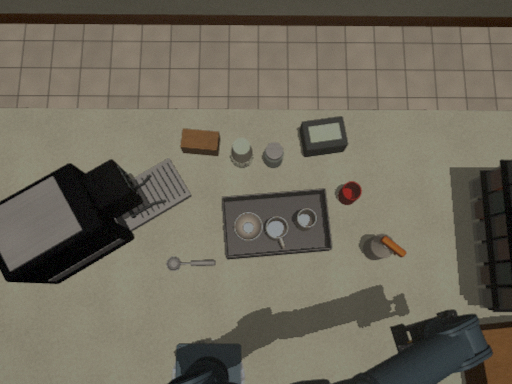

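View pics/side0.png

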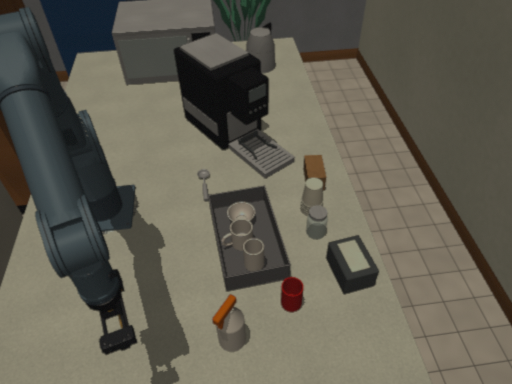

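In the top view, the tub items are a bowl at (248,227), a mug with a handle at (276,230) and a plain cup at (305,218). The look-alikes are the red cup at (349,192) and the paper cups at (241,152). The white one without a handle at (305,218) fits the description. I'll confirm it in a crop and measure.

```bash
python3 - <<'E'
from h import *
for n,(x0,y0,w,h,s) in {"top":(120,120,240,150,3),"side":(170,80,200,220,2.6)}.items():
    p=cv2.imread(f"pics/{n}0.png")[y0:y0+h,x0:x0+w];p=cv2.resize(p,None,fx=s,fy=s,interpolation=3)
    p=cv2.convertScaleAbs(p,alpha=1.5);cv2.imwrite(f"pics/{n}crop.png",p)
t=dict(np.load("top0.npz"));P=pts(t)
s=dict(np.load("side0.npz"));Q=pts(s)
A=np.vstack([P.reshape(-1,3),Q.reshape(-1,3)]);src=np.r_[np.zeros(196608),np.ones(196608)]
def roi(P,u0,u1,v0,v1,z0,z1):
    R=P[v0:v1,u0:u1].reshape(-1,3);return R[(R[:,2]>z0)&(R[:,2]<z1)]
# counter height check
for R in(P[100:140,390:430],Q[300:330,350:380]):print("ctr z",np.median(R.reshape(-1,3)[:,2]))
for n,R in(("top",roi(P,285,325,195,240,.09,.13)),("side",roi(Q,235,275,232,280,.09,.13))):
    print(n,"cup rim",len(R),R.min(0).round(3),R.max(0).round(3),cv2.minEnclosingCircle(R[:,:2].astype(np.float32)))
for n,R in(("top",roi(P,215,335,185,262,.065,.086)),):
    print("tub",cv2.minAreaRect(R[:,:2].astype(np.float32)),np.median(R[:,2]))
for n,R in(("top",roi(P,115,195,150,235,.02,.036)),("side",roi(Q,225,300,125,175,.02,.036))):
    print(n,"tray",len(R),np.median(R[:,2]),cv2.minAreaRect(R[:,:2].astype(np.float32)))
for n,R in(("top",roi(P,0,150,150,285,.3,.42)),("side",roi(Q,165,270,30,140,.3,.42))):
    r=cv2.minAreaRect(R[:,:2].astype(np.float32));print(n,"machine top",np.median(R[:,2]),r,cv2.boxPoints(r).round(3).tolist())
E
```

```text
ctr z -0.0015630549698011365
ctr z -0.0018846031709077726
top cup rim 104 [ 0.47  -0.361  0.09 ] [ 0.558 -0.257  0.113] ((0.5105524063110352, -0.30377474427223206), 0.062042754143476486)
side cup rim 152 [ 0.491 -0.366  0.09 ] [ 0.555 -0.298  0.108] ((0.5220542550086975, -0.3320617973804474), 0.034780438989400864)
tub ((0.5134602785110474, -0.2289406657218933), (0.2115703821182251, 0.3602248430252075), 5.164784908294678) 0.07881713010892322
top tray 2026 0.030542903169803903 ((0.6448800563812256, 0.18042506277561188), (0.16712425649166107, 0.339756041765213), 34.051910400390625)
side tray 1404 0.02787912164634232 ((0.6198104619979858, 0.21692915260791779), (0.19596980512142181, 0.2568637430667877), 30.1460018157959)
top machine top 0.3555866956329694 ((0.5048308372497559, 0.405398964881897), (0.2196705937385559, 0.4136754870414734), 31.46233367919922) [[0.30300000309944153, 0.5249999761581421], [0.5189999938011169, 0.1720000058412552], [0.7059999704360962, 0.28600001335144043], [0.4909999966621399, 0.6389999985694885]]
side machine top 0.34689774333686596 ((0.5003247261047363, 0.4013012945652008), (0.220039963722229, 0.42319777607917786), 33.55659103393555) [[0.2919999957084656, 0.5170000195503235], [0.5260000228881836, 0.164000004529953], [0.7089999914169312, 0.28600001335144043], [0.4749999940395355, 0.6380000114440918]]
```

View pics/topcrop.png

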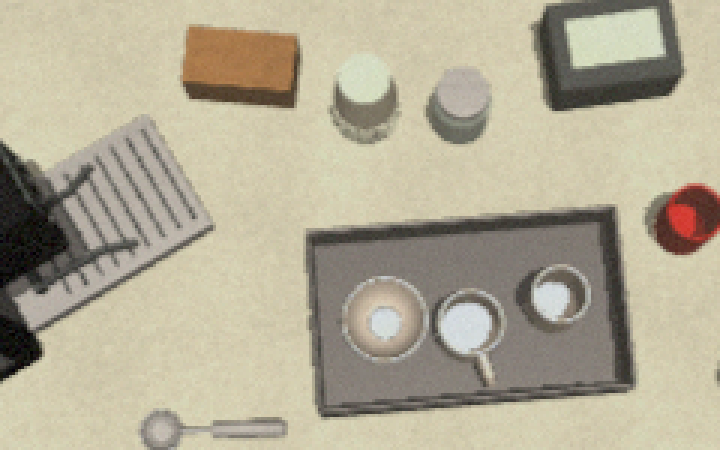

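View pics/sidecrop.png

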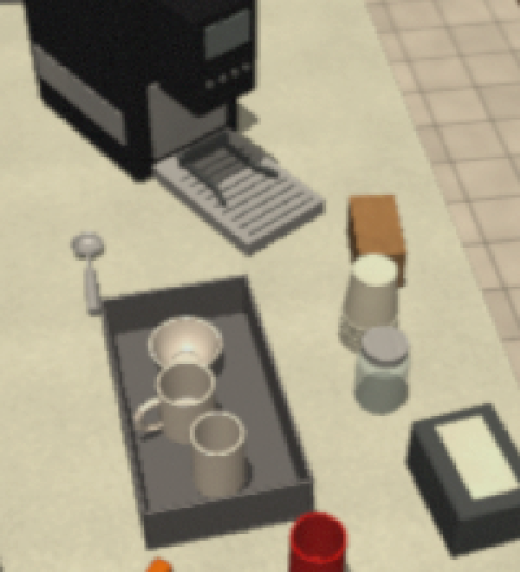

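The crops confirm it: the handle-less tall white cup is at top crop (558,293) / side crop (217,455). The mug with a handle is next to it, and the red cup is outside the tub. Next I'll refine the cup and machine poses.

```bash
python3 - <<'E'
from h import *
from scipy.optimize import least_squares
t=dict(np.load("top0.npz"));P=pts(t)
s=dict(np.load("side0.npz"));Q=pts(s)
for n,D,dr,(x0,y0) in(("top",P,(285,325,195,240),(.522,-.332)),("side",Q,(235,275,232,280),(.522,-.332))):
    R=D[dr[2]:dr[3],dr[0]:dr[1]].reshape(-1,3);R=R[(R[:,2]>.094)&(R[:,2]<.115)&(np.hypot(R[:,0]-x0,R[:,1]-y0)<.045)]
    f=least_squares(lambda p:np.hypot(R[:,0]-p[0],R[:,1]-p[1])-.031,(x0,y0),loss="soft_l1",f_scale=.003)
    print(n,"cup",f.x.round(4),len(R),np.median(R[:,2]))
# tray front: contour rays on z=.03 from top image: brightness vs depth mask
def tray(D,dr,n):
    m=np.zeros((384,512),np.uint8);z=D[...,2];m[(z>.018)&(z<.04)]=1
    k=np.zeros_like(m);k[dr[2]:dr[3],dr[0]:dr[1]]=1;m=cv2.morphologyEx(m*k,cv2.MORPH_OPEN,np.ones((3,3)))
    nl,L,st,_=cv2.connectedComponentsWithStats(m);i=1+np.argmax(st[1:,4]);R=D[L==i]
    for yaw in(120,121,122,123,124):
        a=np.radians(yaw);ex=np.array([np.cos(a),np.sin(a)]);ey=np.array([-ex[1],ex[0]])
        u=R[:,:2]@ex;v=R[:,:2]@ey;u0=np.percentile(u,.5);F=(u<u0+.09)&(u>u0+.008)
        # slopes of side edges: per-bin extents
        b=np.linspace(u0+.008,u0+.088,9);lo=[];hi=[]
        for p,q in zip(b,b[1:]):
            w=v[(u>=p)&(u<q)];lo.append(np.percentile(w,1));hi.append(np.percentile(w,99))
        c=(b[1:]+b[:-1])/2;vb=np.linspace(np.median(lo)+.01,np.median(hi)-.01,10);fr=[u[(v>=p)&(v<q)].min() for p,q in zip(vb,vb[1:])]
        sl=[np.degrees(np.arctan(np.polyfit(x,y,1)[0])).round(1) for x,y in((c,lo),(c,hi),((vb[1:]+vb[:-1])/2,fr))]
        print(n,yaw,len(R),"front",np.median(fr).round(4),"lo/hi",np.median(lo).round(4),np.median(hi).round(4),"slopes lo hi front",sl,"home",((np.median(fr)+.17)*ex+(np.median(lo)+np.median(hi))/2*ey).round(4))
tray(P,(100,195,150,235),"top");tray(Q,(225,300,125,175),"side")
# guides: points 8-14mm above tray
for n,D,dr in(("top",P,(0,200,140,285)),("side",Q,(160,300,20,180))):
    R=D[dr[2]:dr[3],dr[0]:dr[1]].reshape(-1,3)
    T=R[(R[:,2]>.33)&(R[:,2]<.375)]; r=cv2.minAreaRect(T[:,:2].astype(np.float32)); print(n,"top>.33",r)
w=arm.read_camera("wrist");print(np.array(w["mount"]).round(3).tolist())
for n,D in(("top",P),):
    g=D[300:384,380:512].reshape(-1,3);g=g[(g[:,2]>.25)];print("grip z hist",np.histogram(g[:,2],np.arange(.24,.8,.04)))
E
```

```text
top cup [ 0.5249 -0.3296] 87 0.10462235335292713
side cup [ 0.5228 -0.3328] 125 0.10135439517984923
top 120 2166 front -0.2451 lo/hi -0.7271 -0.5706 slopes lo hi front [np.float64(0.0), np.float64(1.8), np.float64(-1.5)] home [0.5995 0.2593]
top 121 2166 front -0.2562 lo/hi -0.7242 -0.5668 slopes lo hi front [np.float64(-0.4), np.float64(1.0), np.float64(-0.6)] home [0.5977 0.2586]
top 122 2166 front -0.2676 lo/hi -0.7203 -0.5635 slopes lo hi front [np.float64(-1.5), np.float64(-0.4), np.float64(0.3)] home [0.596  0.2574]
top 123 2166 front -0.2782 lo/hi -0.7163 -0.559 slopes lo hi front [np.float64(-1.4), np.float64(-1.6), np.float64(1.6)] home [0.5938 0.2565]
top 124 2166 front -0.2893 lo/hi -0.712 -0.5549 slopes lo hi front [np.float64(-2.4), np.float64(-2.3), np.float64(2.6)] home [0.5919 0.2553]
side 120 1405 front -0.2479 lo/hi -0.7222 -0.5672 slopes lo hi front [np.float64(3.0), np.float64(4.5), np.float64(-1.9)] home [0.5973 0.2549]
side 121 1405 front -0.2584 lo/hi -0.7185 -0.5637 slopes lo hi front [np.float64(1.5), np.float64(4.9), np.float64(-0.8)] home [0.595  0.2544]
si
[... 285 characters left out ...]
124 1405 front -0.2929 lo/hi -0.7069 -0.5517 slopes lo hi front [np.float64(-1.2), np.float64(-0.1), np.float64(2.1)] home [0.5904 0.25  ]
top top>.33 ((0.5042462348937988, 0.40635430812835693), (0.2196705937385559, 0.41143548488616943), 31.46233367919922)
side top>.33 ((0.500281572341919, 0.40161219239234924), (0.21999149024486542, 0.4221806824207306), 33.287071228027344)
[[-0.0, 0.955, 0.297, 0.077], [1.0, 0.0, 0.001, 0.0], [0.0, 0.297, -0.955, -0.146], [0.0, 0.0, 0.0, 1.0]]
grip z hist (array([   0,   59,  597,  146,   95,   88,   15,   68,  328, 1622, 1289,
       1146,  332,    0]), array([0.24, 0.28, 0.32, 0.36, 0.4 , 0.44, 0.48, 0.52, 0.56, 0.6 , 0.64,
       0.68, 0.72, 0.76, 0.8 ]))
```

send_rows(
  increments=[
    {"roll":-0.138},
    {"roll":-0.138},
    {"roll":-0.138},
    {"roll":-0.138},
    {"roll":-0.138},
    {"roll":-0.138},
    {"roll":-0.138},
    {"roll":-0.138},
  ],
  jaw=0.088,
)

```text
$.increments[0]: bad value
```

send_rows(
  increments=[
    {"roll":-0.14},
    {"roll":-0.14},
    {},
    {},
  ],
)

```text
$.increments[0]: bad value
```

```bash
cat >> h.py <<'E'
from scipy.spatial.transform import Rotation as Ro
HOME=np.array([.595,.255]);MY=122.
def mf(p):  # world xy -> machine frame
    a=np.radians(MY);ex=np.array([np.cos(a),np.sin(a)]);ey=np.array([-ex[1],ex[0]]);d=np.asarray(p)[...,:2]-HOME
    return np.stack([d@ex,d@ey],-1)
def mw(x,y=0):
    a=np.radians(MY);ex=np.array([np.cos(a),np.sin(a)]);ey=np.array([-ex[1],ex[0]]);return HOME+x*ex+y*ey
def go(x,y,z,yaw=None):
    s=arm.state();R=Ro.from_euler("xyz",s["tool_rot"],degrees=True)
    d=R.inv().apply(np.array([x,y,z])-s["ee_pos"])
    print("t",round(s["time_s"],2),"pos",s["ee_pos"].round(4),"rot",s["tool_rot"].round(1),"q7",s["q"][6].round(1),"tool delta",d.round(4), "roll",None if yaw is None else round(-np.radians(yaw-s["tool_rot"][2]),3))
E
python3 -c "
from h import *
go(.5235,-.3315,.237,95)"
```

```text
t 0.15 pos [ 0.1762 -0.6252  0.238 ] rot [-179.9    0.    15.7] q7 -4.1 tool delta [ 0.414  -0.1884  0.0012] roll -1.383
```

Rows probably need all four fields.

send_rows(
  increments=[
    {"dx":0,"dy":0,"dz":0,"roll":-0.138},
    {"dx":0,"dy":0,"dz":0,"roll":-0.138},
    {"dx":0,"dy":0,"dz":0,"roll":-0.138},
    {"dx":0,"dy":0,"dz":0,"roll":-0.138},
    {"dx":0,"dy":0,"dz":0,"roll":-0.138},
    {"dx":0,"dy":0,"dz":0,"roll":-0.138},
    {"dx":0,"dy":0,"dz":0,"roll":-0.138},
    {"dx":0,"dy":0,"dz":0,"roll":-0.138},
  ],
  jaw=0.088,
)

```text
time_s: 0.95
ee_pos: [0.1763, -0.6254, 0.2383]
tool_rot: [-180.0, -0.0, 79.3]
contact_force: [0.3, -0.2, 0.2]
width: 0.0879
gripper_force: 0.0
```

send_rows(
  increments=[
    {"dx":0,"dy":0,"dz":0,"roll":-0.14},
    {"dx":0,"dy":0,"dz":0,"roll":-0.14},
    {"dx":0,"dy":0,"dz":0,"roll":0},
    {"dx":0,"dy":0,"dz":0,"roll":0},
  ],
)

```text
time_s: 1.35
ee_pos: [0.1762, -0.6255, 0.2385]
tool_rot: [180.0, -0.0, 94.8]
contact_force: [0.4, -0.0, 0.0]
width: 0.0883
gripper_force: 0.0
```

```bash
python3 -c "
from h import *
go(.5235,-.3315,.237,95)"
```

```text
t 1.35 pos [ 0.1762 -0.6255  0.2385] rot [180.   -0.   94.8] q7 67.1 tool delta [0.2638 0.3708 0.0016] roll -0.003
```

send_rows(
  increments=[
    {"dx":0.02,"dy":0.028,"dz":0,"roll":0},
    {"dx":0.02,"dy":0.028,"dz":0,"roll":0},
    {"dx":0.02,"dy":0.028,"dz":0,"roll":0},
    {"dx":0.02,"dy":0.028,"dz":0,"roll":0},
    {"dx":0.02,"dy":0.028,"dz":0,"roll":0},
    {"dx":0.02,"dy":0.028,"dz":0,"roll":0},
    {"dx":0.02,"dy":0.028,"dz":0,"roll":0},
  ],
)

```text
time_s: 2.05
ee_pos: [0.3603, -0.4679, 0.2388]
tool_rot: [-180.0, 0.0, 94.8]
contact_force: [-0.0, -0.2, 1.4]
width: 0.0878
gripper_force: 0.0
```

send_rows(
  increments=[
    {"dx":0.02,"dy":0.028,"dz":0,"roll":0},
    {"dx":0.02,"dy":0.028,"dz":0,"roll":0},
    {"dx":0.02,"dy":0.028,"dz":0,"roll":0},
    {"dx":0.02,"dy":0.028,"dz":0,"roll":0},
    {"dx":0.02,"dy":0.028,"dz":0,"roll":0},
    {"dx":0.02,"dy":0.028,"dz":0,"roll":0},
    {"dx":0,"dy":0,"dz":0,"roll":0},
    {"dx":0,"dy":0,"dz":0,"roll":0},
  ],
)

```text
time_s: 2.85
ee_pos: [0.5164, -0.334, 0.2386]
tool_rot: [-180.0, 0.0, 95.0]
contact_force: [-0.4, -0.5, 0.2]
width: 0.0884
gripper_force: 0.0
```

```bash
cat >> h.py <<'E'
def wrist():
    s=arm.state();T=np.eye(4);T[:3,:3]=Ro.from_euler("xyz",s["tool_rot"],degrees=True).as_matrix();T[:3,3]=s["ee_pos"]
    c=dict(arm.read_camera("wrist"));c["cam_to_world"]=T@np.array(c["mount"]);return c
E
python3 - <<'E'
from h import *
from scipy.optimize import least_squares
go(.5235,-.3315,.237,95)
c=wrist();D=pts(c);cv2.imwrite("pics/w1.png",c["pixels"][...,::-1])
R=D.reshape(-1,3);R=R[(R[:,2]>.097)&(R[:,2]<.115)&(np.hypot(R[:,0]-.5235,R[:,1]+.3315)<.05)]
print(len(R),R.min(0) if len(R) else 0,R.max(0) if len(R) else 0)
if len(R)>20:print(least_squares(lambda p:np.hypot(R[:,0]-p[0],R[:,1]-p[1])-.031,(.5235,-.3315),loss="soft_l1",f_scale=.002).x,np.median(R[:,2]))
E
```

```text
t 2.85 pos [ 0.5164 -0.334   0.2386] rot [-180.    0.   95.] q7 23.2 tool delta [0.0019 0.0073 0.0016] roll 0.0
954 [ 0.49247734 -0.36284051  0.09700096] [ 0.55763587 -0.29714684  0.10797181]
[ 0.52496709 -0.32925717] 0.10456539104462179
```

View pics/w1.png

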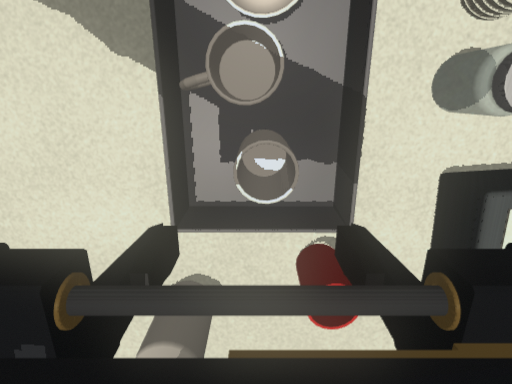

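The wrist view shows the cup rim at (266,172) and the fingers straddling along the tub's x. There's free room on both sides, and the mug at (245,62) is clear. I'll centre and descend.

send_rows(
  increments=[
    {"dx":0.003,"dy":0.009,"dz":0,"roll":0},
    {"dx":0,"dy":0,"dz":0.03,"roll":0},
    {"dx":0,"dy":0,"dz":0.03,"roll":0},
    {"dx":0,"dy":0,"dz":0.03,"roll":0},
    {"dx":0,"dy":0,"dz":0.02,"roll":0},
    {"dx":0,"dy":0,"dz":0.02,"roll":0},
    {"dx":0,"dy":0,"dz":0.02,"roll":0},
    {"dx":0,"dy":0,"dz":0.02,"roll":0},
  ],
)

```text
time_s: 3.7
ee_pos: [0.5245, -0.3319, 0.0679]
tool_rot: [-180.0, 0.0, 94.9]
contact_force: [-0.7, -0.3, -0.8]
width: 0.088
gripper_force: 0.0
```

send_rows(
  increments=[
    {"dx":0,"dy":0,"dz":0.015,"roll":0},
    {"dx":0,"dy":0,"dz":0,"roll":0},
    {"dx":0,"dy":0,"dz":0,"roll":0},
  ],
)

```text
time_s: 4.0
ee_pos: [0.525, -0.3312, 0.054]
tool_rot: [180.0, 0.0, 95.0]
contact_force: [0.4, 0.2, 0.7]
width: 0.0879
gripper_force: 0.0
```

send_rows(
  increments=[
    {"dx":0,"dy":0,"dz":0,"roll":0},
    {"dx":0,"dy":0,"dz":0,"roll":0},
    {"dx":0,"dy":0,"dz":0,"roll":0},
    {"dx":0,"dy":0,"dz":0,"roll":0},
    {"dx":0,"dy":0,"dz":0,"roll":0},
    {"dx":0,"dy":0,"dz":0,"roll":0},
  ],
  jaw=0.055,
)

```text
time_s: 4.6
ee_pos: [0.5253, -0.3311, 0.0545]
tool_rot: [180.0, 0.0, 95.0]
contact_force: [-0.6, 0.1, 5.5]
width: 0.0664
gripper_force: 30.0
```

send_rows(
  increments=[
    {"dx":0,"dy":0,"dz":-0.01,"roll":0},
    {"dx":0,"dy":0,"dz":-0.02,"roll":0},
    {"dx":0,"dy":0,"dz":-0.03,"roll":0},
    {"dx":0,"dy":0,"dz":-0.03,"roll":0},
    {"dx":0,"dy":0,"dz":-0.03,"roll":0},
    {"dx":0,"dy":0,"dz":-0.03,"roll":0},
    {"dx":0,"dy":0,"dz":-0.02,"roll":0},
    {"dx":0,"dy":0,"dz":0,"roll":0},
  ],
)

```text
time_s: 5.4
ee_pos: [0.5263, -0.3314, 0.2269]
tool_rot: [179.8, 0.2, 95.0]
contact_force: [-0.4, 0.8, -1.7]
width: 0.066
gripper_force: 30.0
```

```bash
python3 -c "
from h import *
p=mw(-.135);print(p);s=arm.state();print(s['width'],s['gripper_force'],s['contact_force'])
go(p[0],p[1],.225,95)"
```

```text
[0.6665391  0.14051351]
0.06604707896081165 29.99967645679135 [-0.39820099  0.82499356 -1.69621557]
t 5.4 pos [ 0.5263 -0.3314  0.2269] rot [179.8   0.2  95. ] q7 22.2 tool delta [0.4578 0.1812 0.0012] roll 0.001
```

send_rows(
  increments=[
    {"dx":0.01,"dy":0.004,"dz":0,"roll":0},
    {"dx":0.02,"dy":0.008,"dz":0,"roll":0},
    {"dx":0.03,"dy":0.012,"dz":0,"roll":0},
    {"dx":0.03,"dy":0.012,"dz":0,"roll":0},
    {"dx":0.03,"dy":0.012,"dz":0,"roll":0},
    {"dx":0.03,"dy":0.012,"dz":0,"roll":0},
    {"dx":0.03,"dy":0.012,"dz":0,"roll":0},
    {"dx":0.03,"dy":0.012,"dz":0,"roll":0},
  ],
)

```text
time_s: 6.2
ee_pos: [0.5889, -0.1118, 0.2216]
tool_rot: [-179.8, -0.1, 95.1]
contact_force: [0.1, -0.4, -2.2]
width: 0.0664
gripper_force: 30.0
```

send_rows(
  increments=[
    {"dx":0.03,"dy":0.012,"dz":0,"roll":0},
    {"dx":0.03,"dy":0.012,"dz":0,"roll":0},
    {"dx":0.02,"dy":0.008,"dz":0,"roll":0},
    {"dx":0.01,"dy":0.004,"dz":0,"roll":0},
    {"dx":0,"dy":0,"dz":0,"roll":0},
    {"dx":0,"dy":0,"dz":0,"roll":0},
  ],
)

```text
time_s: 6.8
ee_pos: [0.6173, -0.0227, 0.2228]
tool_rot: [-179.9, 0.0, 95.0]
contact_force: [-0.7, -1.8, -1.9]
width: 0.066
gripper_force: 30.0
```

```bash
python3 - <<'E'
from h import *
p=mw(-.135);go(p[0],p[1],.225,95)
c=wrist();D=pts(c);np.savez("w2.npz",**c);cv2.imwrite("pics/w2.png",c["pixels"][...,::-1])
R=D.reshape(-1,3);M=mf(R)
k=(R[:,2]>.02)&(R[:,2]<.037)&(abs(M[:,0]+.1)<.1)&(abs(M[:,1])<.11);T=M[k];print("tray",len(T),T.min(0),T.max(0),np.median(R[k,2]))
for a in np.arange(-.16,-.05,.02):
    w=T[abs(T[:,0]-a)<.01,1]
    if len(w)>9:print(a.round(2),np.percentile(w,[1,99]).round(4))
for b in np.arange(-.06,.07,.02):
    w=T[abs(T[:,1]-b)<.01,0]
    if len(w)>9:print("front",b.round(2),np.percentile(w,[.5,1]).round(4))
k=(R[:,2]>.038)&(R[:,2]<.047)&(abs(M[:,0]+.04)<.07)&(abs(M[:,1])<.08);G=M[k];print("guides",len(G))
for a in np.arange(-.1,.03,.01):
    w=G[abs(G[:,0]-a)<.005,1]
    if len(w)>5:print(a.round(2),"L",np.percentile(w[w>0],[5,50,95]).round(3) if (w>0).any() else 0,"R",np.percentile(w[w<0],[5,50,95]).round(3) if (w<0).any() else 0)
E
```

```text
t 6.8 pos [ 0.6173 -0.0227  0.2228] rot [-179.9    0.    95. ] q7 -9.6 tool delta [ 0.1583  0.0633 -0.0025] roll -0.0
tray 7492 [-0.16983944 -0.08239228] [-0.08338614  0.07669491] 0.030165253183346064
-0.16 [-0.0779  0.0753]
-0.14 [-0.0452  0.0756]
-0.12 [-0.0072  0.0759]
-0.1 [0.0293 0.0761]
-0.08 [0.0651 0.0761]
front -0.06 [-0.1697 -0.1696]
front -0.04 [-0.1695 -0.1695]
front -0.02 [-0.1693 -0.1692]
front 0.0 [-0.1691 -0.1689]
front 0.02 [-0.1689 -0.1687]
front 0.04 [-0.1688 -0.1684]
front 0.06 [-0.1685 -0.1681]
guides 0
```

View pics/w2.png

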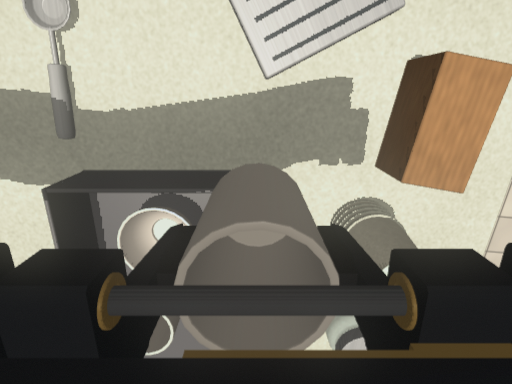

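The wrist view shows the cup held upright at (257,250), with the tray's front corner at (268,77) ahead and clear of everything else. The measured tray edges shift the home estimate by about 2 mm.

send_rows(
  increments=[
    {"dx":0.01,"dy":0.004,"dz":0,"roll":0},
    {"dx":0.025,"dy":0.01,"dz":0,"roll":0},
    {"dx":0.03,"dy":0.012,"dz":0,"roll":0},
    {"dx":0.03,"dy":0.012,"dz":0,"roll":0},
    {"dx":0.03,"dy":0.012,"dz":0,"roll":0},
    {"dx":0.025,"dy":0.01,"dz":0,"roll":0},
    {"dx":0.01,"dy":0.004,"dz":0,"roll":0},
    {"dx":0,"dy":0,"dz":0,"roll":0},
  ],
)

```text
time_s: 7.65
ee_pos: [0.6675, 0.1451, 0.2235]
tool_rot: [-180.0, -0.0, 95.2]
contact_force: [-0.5, -0.4, -2.6]
width: 0.0663
gripper_force: 30.0
```

```bash
sed -i 's/HOME=.*;MY/HOME=np.array([.5965,.2565]);MY/' h.py; python3 - <<'E'
from h import *
p=mw(-.135);go(p[0],p[1],.0845,95)
c=wrist();D=pts(c);np.savez("w3.npz",**c);cv2.imwrite("pics/w3.png",c["pixels"][...,::-1])
R=D.reshape(-1,3);M=mf(R)
k=(R[:,2]>.02)&(R[:,2]<.036)&(abs(M[:,0]+.1)<.1)&(abs(M[:,1])<.11);T=M[k];print("tray",len(T),T.min(0),T.max(0),np.median(R[k,2]))
for a in np.arange(-.16,.05,.02):
    w=T[abs(T[:,0]-a)<.01,1]
    if len(w)>9:print(a.round(2),np.percentile(w,[1,99]).round(4))
k=(R[:,2]>.038)&(R[:,2]<.047)&(abs(M[:,0]+.04)<.07)&(abs(M[:,1])<.08);G=M[k];print("guides",len(G))
for a in np.arange(-.1,.03,.01):
    w=G[abs(G[:,0]-a)<.005,1]
    if len(w)>5:print(a.round(2),"L",np.percentile(w[w>0],[5,50,95]).round(3) if (w>0).any() else 0,"R",np.percentile(w[w<0],[5,50,95]).round(3) if (w<0).any() else 0)
k=(R[:,2]>.17)&(abs(M[:,1])<.05)&(abs(M[:,0]+.03)<.03);print("head front x",np.percentile(M[k,0],[5,50]) if k.any() else 0)
E
```

```text
t 7.65 pos [0.6675 0.1451 0.2235] rot [-180.    -0.    95.2] q7 -23.6 tool delta [-0.0033  0.0003  0.139 ] roll 0.003
tray 16716 [-0.17037491 -0.08233181] [-3.19163538e-05  7.84920101e-02] 0.030098530968170528
-0.16 [-0.0803 -0.0252]
-0.14 [-0.0802  0.0766]
-0.12 [-0.0796  0.0759]
-0.1 [-0.0799  0.0756]
-0.08 [-0.0802  0.0756]
-0.06 [-0.0804  0.0756]
-0.04 [-0.0806  0.0754]
-0.02 [-0.0806  0.0752]
-0.0 [-0.0812  0.0752]
guides 1222
-0.08 L [0.047 0.051 0.055] R [-0.059 -0.055 -0.051]
-0.07 L [0.043 0.048 0.053] R [-0.056 -0.052 -0.048]
-0.06 L [0.04  0.044 0.049] R [-0.053 -0.048 -0.044]
-0.05 L [0.036 0.04  0.045] R [-0.049 -0.045 -0.041]
-0.04 L [0.035 0.039 0.042] R [-0.047 -0.043 -0.04 ]
-0.03 L [0.035 0.038 0.042] R [-0.047 -0.043 -0.04 ]
-0.02 L [0.035 0.038 0.042] R [-0.047 -0.043 -0.04 ]
-0.01 L [0.035 0.038 0.042] R [-0.047 -0.043 -0.04 ]
head front x [-0.03195905 -0.03107708]
```

View pics/w3.png

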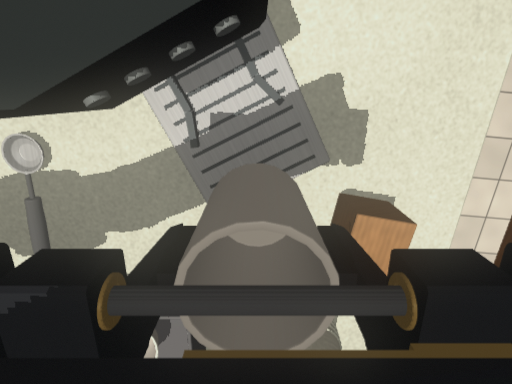

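The guides are visible at (185,110) and (262,75), with the head's front edge along the upper left. The guides are centred about 2.5 mm to the side of my estimate, so I'm updating it. The cup is about 33 mm behind the guides' mouth, so I'll lower it here.

```bash
sed -i 's/HOME=.*;MY=122./HOME=np.array([.5985,.2575]);MY=121.8/' h.py
```

send_rows(
  increments=[
    {"dx":-0.002,"dy":0.002,"dz":0.02,"roll":0},
    {"dx":0,"dy":0,"dz":0.025,"roll":0},
    {"dx":0,"dy":0,"dz":0.025,"roll":0},
    {"dx":0,"dy":0,"dz":0.025,"roll":0},
    {"dx":0,"dy":0,"dz":0.02,"roll":0},
    {"dx":0,"dy":0,"dz":0.015,"roll":0},
    {"dx":0,"dy":0,"dz":0.008,"roll":0},
    {"dx":0,"dy":0,"dz":0,"roll":0},
  ],
)

```text
time_s: 8.5
ee_pos: [0.6694, 0.1405, 0.0849]
tool_rot: [-179.9, 0.0, 95.0]
contact_force: [-0.6, 0.3, -2.1]
width: 0.0665
gripper_force: 30.0
```

send_rows(
  increments=[
    {"dx":0,"dy":0,"dz":0.002,"roll":0},
    {"dx":0,"dy":0,"dz":0,"roll":0},
    {"dx":0,"dy":0,"dz":0,"roll":0},
  ],
)

```text
time_s: 8.8
ee_pos: [0.6703, 0.1419, 0.0846]
tool_rot: [179.9, -0.0, 95.0]
contact_force: [0.2, -0.2, -1.4]
width: 0.0664
gripper_force: 30.0
```

send_rows(
  increments=[
    {"dx":0,"dy":0,"dz":0.002,"roll":0},
    {"dx":0,"dy":0,"dz":0,"roll":0},
    {"dx":0,"dy":0,"dz":0,"roll":0},
  ],
)

```text
time_s: 9.1
ee_pos: [0.6698, 0.1418, 0.0817]
tool_rot: [-180.0, 0.0, 95.0]
contact_force: [0.4, -0.9, -1.5]
width: 0.0665
gripper_force: 30.0
```

send_rows(
  increments=[
    {"dx":0,"dy":0,"dz":0.001,"roll":0},
    {"dx":0,"dy":0,"dz":0,"roll":0},
    {"dx":0,"dy":0,"dz":0,"roll":0},
  ],
)

```text
time_s: 9.4
ee_pos: [0.6698, 0.1418, 0.0806]
tool_rot: [-180.0, -0.0, 95.0]
contact_force: [0.9, -0.2, -1.8]
width: 0.0661
gripper_force: 30.0
```

send_rows(
  increments=[
    {"dx":0,"dy":0,"dz":0.001,"roll":0},
    {"dx":0,"dy":0,"dz":0,"roll":0},
    {"dx":0,"dy":0,"dz":0,"roll":0},
  ],
)

```text
time_s: 9.7
ee_pos: [0.6698, 0.1417, 0.0797]
tool_rot: [-180.0, 0.0, 95.0]
contact_force: [0.4, 0.2, -2.4]
width: 0.0663
gripper_force: 30.0
```

send_rows(
  increments=[
    {"dx":0,"dy":0,"dz":0.001,"roll":0},
    {"dx":0,"dy":0,"dz":0,"roll":0},
    {"dx":0,"dy":0,"dz":0,"roll":0},
  ],
)

```text
time_s: 10.0
ee_pos: [0.6698, 0.1418, 0.0795]
tool_rot: [180.0, 0.0, 95.0]
contact_force: [-4.1, -1.3, 5.9]
width: 0.0659
gripper_force: 30.0
```

send_rows(
  increments=[
    {"dx":0,"dy":0,"dz":0.001,"roll":0},
    {"dx":0,"dy":0,"dz":0,"roll":0},
    {"dx":0,"dy":0,"dz":0,"roll":0},
  ],
)

```text
time_s: 10.3
ee_pos: [0.6698, 0.1418, 0.0795]
tool_rot: [180.0, 0.0, 95.0]
contact_force: [-5.8, -2.0, 11.2]
width: 0.0659
gripper_force: 30.0
```

Contact with the tray. I'll ease off 1 mm and release.

send_rows(
  increments=[
    {"dx":0,"dy":0,"dz":-0.001,"roll":0},
    {"dx":0,"dy":0,"dz":0,"roll":0},
  ],
)

```text
time_s: 10.5
ee_pos: [0.67, 0.1419, 0.0795]
tool_rot: [180.0, 0.0, 95.0]
contact_force: [-2.5, -1.0, 6.3]
width: 0.0662
gripper_force: 30.0
```

send_rows(
  increments=[
    {"dx":0,"dy":0,"dz":0,"roll":0},
    {"dx":0,"dy":0,"dz":0,"roll":0},
    {"dx":0,"dy":0,"dz":0,"roll":0},
    {"dx":0,"dy":0,"dz":0,"roll":0},
    {"dx":0,"dy":0,"dz":0,"roll":0},
    {"dx":0,"dy":0,"dz":0,"roll":0},
    {"dx":0,"dy":0,"dz":0,"roll":0},
    {"dx":0,"dy":0,"dz":0,"roll":0},
  ],
  jaw=0.088,
)

```text
time_s: 11.3
ee_pos: [0.6698, 0.1418, 0.0787]
tool_rot: [-180.0, -0.0, 95.0]
contact_force: [-0.7, -0.6, 0.4]
width: 0.0882
gripper_force: 0.0
```

send_rows(
  increments=[
    {"dx":0,"dy":0,"dz":-0.01,"roll":0},
    {"dx":0,"dy":0,"dz":-0.02,"roll":0},
    {"dx":0,"dy":0,"dz":-0.03,"roll":0},
    {"dx":0,"dy":0,"dz":-0.03,"roll":0},
    {"dx":0,"dy":0,"dz":-0.03,"roll":0},
    {"dx":0,"dy":0,"dz":-0.02,"roll":0},
    {"dx":0,"dy":0,"dz":0,"roll":0},
  ],
)

```text
time_s: 12.0
ee_pos: [0.6718, 0.1425, 0.2231]
tool_rot: [179.6, -0.1, 95.0]
contact_force: [0.0, -0.2, 0.2]
width: 0.0879
gripper_force: 0.0
```

```bash
python3 - <<'E'
from h import *
s=arm.state();print(s["time_s"],s["ee_pos"])
c=wrist();D=pts(c);np.savez("w4.npz",**c)
R=D.reshape(-1,3);M=mf(R)
k=(R[:,2]>.124)&(R[:,2]<.137)&(abs(M[:,0]+.135)<.06)&(abs(M[:,1])<.06);T=M[k]
print(len(T),T.min(0),T.max(0),cv2.minEnclosingCircle(T.astype(np.float32)),np.median(R[k,2]))
# gripper fingers/body in side view: extents about the tool axis
c=cam("side");D=pts(c);np.savez("s4.npz",**c);cv2.imwrite("pics/s4.png",cv2.resize(c["pixels"][60:220,150:350,::-1],None,fx=4,fy=3.7))
R=D.reshape(-1,3);p=s["ee_pos"];ro=Ro.from_euler("xyz",s["tool_rot"],degrees=True);L=ro.inv().apply(R-p)
for h in np.arange(-.30,.0,.015):
    k=(abs(L[:,2]-h)<.0075)&(abs(L[:,0])<.11)&(abs(L[:,1])<.14)
    if k.sum()>8:print("z",h.round(3),k.sum(),"x",np.percentile(L[k,0],[3,97]).round(3),"y",np.percentile(L[k,1],[3,97]).round(3))
E
```

```text
12.0 [0.67176827 0.14254078 0.2231125 ]
1187 [-0.1674412  -0.03287497] [-0.10215704  0.03249846] ((-0.13472573459148407, -0.000304369576042518), 0.03293349966406822) 0.12960512530942495
z -0.3 89 x [-0.061 -0.028] y [-0.032  0.046]
z -0.285 76 x [-0.053 -0.006] y [-0.042  0.036]
z -0.27 81 x [-0.042 -0.012] y [-0.04   0.025]
z -0.255 95 x [-0.043 -0.007] y [-0.039  0.03 ]
z -0.24 99 x [-0.043 -0.006] y [-0.041  0.027]
z -0.225 90 x [-0.041 -0.004] y [-0.04   0.029]
z -0.21 89 x [-0.041 -0.008] y [-0.04   0.024]
z -0.195 96 x [-0.043 -0.004] y [-0.041  0.032]
z -0.18 66 x [-0.042 -0.009] y [-0.041  0.033]
z -0.165 98 x [-0.039  0.003] y [-0.037  0.03 ]
z -0.15 97 x [-0.04   0.023] y [-0.044  0.019]
z -0.135 33 x [-0.038  0.019] y [-0.044  0.007]
z -0.12 155 x [-0.025  0.109] y [-0.114  0.008]
z -0.105 489 x [-0.035  0.103] y [-0.117  0.085]
z -0.09 269 x [-0.037  0.102] y [-0.119  0.078]
z -0.075 240 x [-0.037  0.102] y [-0.12   0.074]
z -0.06 92 x [-0.035  0.106] y [-0.124  0.075]
z -0.045 79 x [-0.015  0.106] y [-0.126  0.054]
z -0.03 80 x [-0.016  0.108] y [-0.125  0.053]
z -0.015 84 x [-0.014  0.105] y [-0.124  0.051]
```

View pics/s4.png

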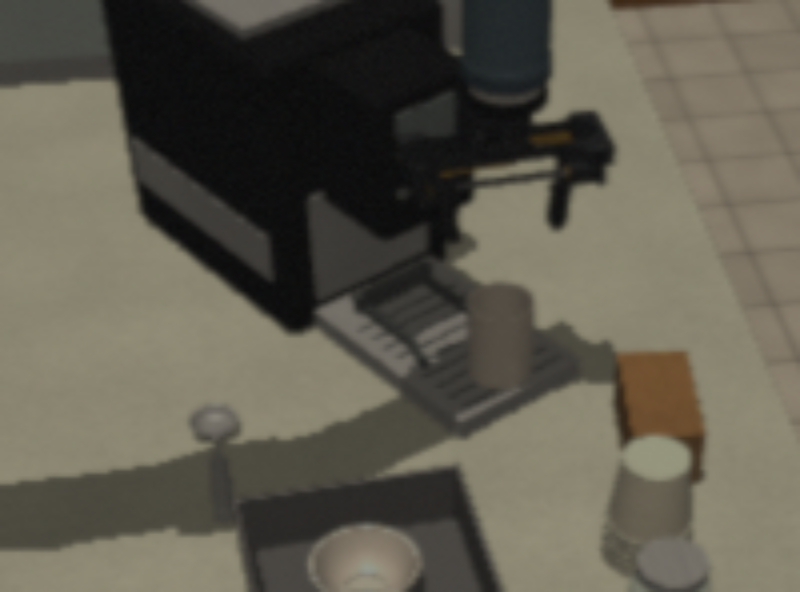

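The picture shows the cup standing upright at (500,335) on the front of the tray, with the gripper open above it. Measured centre is (-0.135, 0.000) in the machine frame. The wide gripper body spans about 64 to 120 mm above the tip, so its end face can push the cup all the way without hitting the head. I'll check obstacles for that approach.

```bash
python3 - <<'E'
from h import *
for n in("top0","side0"):
    t=dict(np.load(n+".npz"));D=pts(t);R=D.reshape(-1,3);M=mf(R)
    k=(R[:,2]>.025)&(R[:,2]<.2)&(R[:,0]>.6)&(M[:,0]<-.2)
    for nm,lo,hi,(mx,my) in(("any",.03,.2,(-.38,.0)),):
        m=k.reshape(384,512).astype(np.uint8);nl,L,st,_=cv2.connectedComponentsWithStats(m)
        for i in range(1,nl):
            if st[i,4]>40:
                j=(L==i).ravel();print(n,st[i].tolist(),"world",R[j].min(0).round(3),R[j].max(0).round(3),"mach",M[j].min(0).round(3),M[j].max(0).round(3))
p=mw(-.285);print(p);go(p[0],p[1],.223,31.8)
E
```

```text
top0 [300, 116, 48, 39, 1509] world [ 0.766 -0.48   0.025] [ 0.895 -0.318  0.103] mach [-0.768  0.075] [-0.592  0.227]
top0 [181, 128, 39, 27, 850] world [ 0.768 -0.027  0.026] [0.851 0.107 0.086] mach [-0.366 -0.131] [-0.224  0.002]
top0 [231, 137, 23, 29, 502] world [ 0.725 -0.148  0.025] [ 0.799 -0.069  0.139] mach [-0.44   0.018] [-0.359  0.09 ]
top0 [264, 142, 20, 25, 393] world [ 0.723 -0.254  0.027] [ 0.789 -0.187  0.121] mach [-0.522  0.086] [-0.456  0.152]
top0 [469, 170, 34, 29, 548] world [ 0.601 -0.961  0.027] [ 0.682 -0.906  0.199] mach [-1.059  0.546] [-0.994  0.63 ]
top0 [339, 181, 23, 20, 206] world [ 0.6   -0.519  0.025] [ 0.654 -0.453  0.108] mach [-0.677  0.34 ] [-0.609  0.402]
top0 [223, 188, 104, 12, 444] world [ 0.6   -0.401  0.025] [ 0.632 -0.045  0.09 ] mach [-0.574  0.156] [-0.259  0.345]
side0 [463, 33, 49, 85, 2027] world [1.754 0.271 0.025] [1.779 0.749 0.2  ] mach [-0.603 -1.258] [-0.2   -0.997]
side0 [300, 155, 27, 81, 1586] world [ 0.719 -0.26   0.025] [0.845 0.108 0.133] mach [-0.529 -0.122] [-0.223  0.156]
side0 [266, 192, 24, 85, 407] world [ 0.6   -0.405  0.025] [ 0.63  -0.078  0.083] mach [-0.576  0.174] [-0.287  0.346]
side0 [326, 235, 53, 56, 1950] world [ 0.762 -0.485  0.025] [ 0.892 -0.324  0.097] mach [-0.771  0.078] [-0.594  0.233]
side0 [284, 277, 19, 33, 455] world [ 0.6   -0.523  0.025] [ 0.65  -0.455  0.104] mach [-0.679  0.343] [-0.613  0.406]
[0.7486824  0.01528058]
t 12.1 pos [0.6698 0.1417 0.219 ] rot [180.   0.  95.] q7 -23.5 tool delta [-0.1329  0.0675 -0.0039] roll 1.104
```

The paper cups and tea box block a long body approach. So first stage: closed fingers push from the front, with the body above the cup, to bring it into the guides. Second stage: the body end pushes it home.

send_rows(
  increments=[
    {"dx":0,"dy":0,"dz":0,"roll":-0.117},
    {"dx":0,"dy":0,"dz":0,"roll":-0.117},
    {"dx":0,"dy":0,"dz":0,"roll":-0.117},
    {"dx":0,"dy":0,"dz":0,"roll":-0.117},
    {"dx":-0.02,"dy":0,"dz":0,"roll":0},
    {"dx":-0.03,"dy":0,"dz":0,"roll":0},
    {"dx":-0.02,"dy":0,"dz":0,"roll":0},
    {"dx":0,"dy":0,"dz":0,"roll":0},
  ],
  jaw=0.0,
)

```text
time_s: 12.9
ee_pos: [0.7077, 0.0777, 0.217]
tool_rot: [-179.9, 0.1, 121.5]
contact_force: [-0.5, -0.2, -0.4]
width: 0.0259
gripper_force: 0.0
```

```bash
python3 -c "
from h import *
p=mw(-.205);go(p[0],p[1],.075,121.8);s=arm.state();print(mf(s['ee_pos']),s['width'])"
```

```text
t 12.9 pos [0.7077 0.0777 0.217 ] rot [-1.799e+02  1.000e-01  1.215e+02] q7 6.7 tool delta [0.0055 0.0023 0.142 ] roll -0.004
[-0.21031955  0.00195735] 0.025900179535290606
```

send_rows(
  increments=[
    {"dx":0,"dy":0,"dz":0.03,"roll":0},
    {"dx":0,"dy":0,"dz":0.03,"roll":0},
    {"dx":0,"dy":0,"dz":0.03,"roll":0},
    {"dx":0,"dy":0,"dz":0.03,"roll":0},
    {"dx":0,"dy":0,"dz":0.022,"roll":0},
    {"dx":0,"dy":0,"dz":0,"roll":0},
    {"dx":0,"dy":0,"dz":0,"roll":0},
  ],
)

```text
time_s: 13.6
ee_pos: [0.7063, 0.0834, 0.0768]
tool_rot: [-180.0, -0.1, 121.9]
contact_force: [0.2, 0.7, 0.2]
width: 0.0005
gripper_force: 0.0
```

```bash
python3 -c "
from h import *
p=mw(-.187);go(p[0],p[1],.075,121.8);s=arm.state();print(mf(s['ee_pos']),s['width'])"
```

```text
t 13.6 pos [0.7063 0.0834 0.0768] rot [-1.800e+02 -1.000e-01  1.219e+02] q7 3.3 tool delta [0.0178 0.0002 0.0018] roll 0.002
[-2.04752303e-01  1.17752999e-04] 0.0004913871413685376
```

send_rows(
  increments=[
    {"dx":0.01,"dy":0,"dz":0,"roll":0},
    {"dx":0.008,"dy":0,"dz":0,"roll":0},
    {"dx":0.005,"dy":0,"dz":0,"roll":0},
    {"dx":0.004,"dy":0,"dz":0,"roll":0},
    {"dx":0.004,"dy":0,"dz":0,"roll":0},
    {"dx":0.004,"dy":0,"dz":0,"roll":0},
    {"dx":0.004,"dy":0,"dz":0,"roll":0},
    {"dx":0.004,"dy":0,"dz":0,"roll":0},
  ],
)

```text
time_s: 14.4
ee_pos: [0.6841, 0.1187, 0.0768]
tool_rot: [180.0, 0.0, 121.8]
contact_force: [0.4, -1.1, 1.0]
width: 0.0004
gripper_force: 0.8
```

```bash
cat >> h.py <<'E'
def cup(x0,view="wrist"):
    c=wrist() if view=="wrist" else dict(cam(view));R=pts(c).reshape(-1,3);M=mf(R);s=arm.state()
    k=(R[:,2]>.122)&(R[:,2]<.137)&(abs(M[:,0]-x0)<.06)&(abs(M[:,1])<.045);T=M[k]
    print("t",round(s["time_s"],2),"axis",mf(s["ee_pos"]).round(4),"F",s["contact_force"].round(1))
    if len(T)>15:
        p=np.c_[R[k],np.ones(k.sum())];A=np.c_[T,np.ones(k.sum())];pl=np.linalg.lstsq(A,R[k,2],rcond=None)[0]
        print(view,len(T),T.min(0).round(4),T.max(0).round(4),cv2.minEnclosingCircle(T.astype(np.float32)),"zmed",np.median(R[k,2]).round(4),"slope",pl[:2].round(3))
    return c
E
python3 -c "
from h import *
cup(-.115);cup(-.115,'side');cup(-.115,'top')"
```

```text
t 14.45 axis [-0.1618  0.0002] F [1.4 0.3 0.7]
wrist 7187 [-0.175  -0.0334] [-0.0882  0.0321] ((-0.1319964975118637, -5.265208164928481e-05), 0.04387326538562775) zmed 0.1295 slope [0.034 0.001]
t 14.5 axis [-0.162   0.0003] F [ 0.3 -0.5  1. ]
t 14.55 axis [-0.1622  0.0003] F [ 0.4 -1.   0.4]
top 25 [-0.1017 -0.026 ] [-0.0886  0.0261] ((-0.10075820982456207, 6.276927888393402e-05), 0.0261574424803257) zmed 0.1307 slope [ 0.068 -0.006]
```

The cup slides upright, with its leading rim at -0.088 and its top still at 0.13. Continuing.

send_rows(
  increments=[
    {"dx":0.004,"dy":0,"dz":0,"roll":0},
    {"dx":0.005,"dy":0,"dz":0,"roll":0},
    {"dx":0.005,"dy":0,"dz":0,"roll":0},
    {"dx":0.005,"dy":0,"dz":0,"roll":0},
    {"dx":0.005,"dy":0,"dz":0,"roll":0},
    {"dx":0.005,"dy":0,"dz":0,"roll":0},
    {"dx":0.005,"dy":0,"dz":0,"roll":0},
    {"dx":0.004,"dy":0,"dz":0,"roll":0},
  ],
)

```text
time_s: 15.35
ee_pos: [0.6637, 0.1517, 0.0767]
tool_rot: [180.0, -0.0, 121.9]
contact_force: [0.1, -1.6, 0.5]
width: 0.0006
gripper_force: 0.5
```

send_rows(
  increments=[
    {"dx":0.004,"dy":0,"dz":0,"roll":0},
    {"dx":0.005,"dy":0,"dz":0,"roll":0},
    {"dx":0.005,"dy":0,"dz":0,"roll":0},
    {"dx":0.005,"dy":0,"dz":0,"roll":0},
    {"dx":0.005,"dy":0,"dz":0,"roll":0},
    {"dx":0.005,"dy":0,"dz":0,"roll":0},
    {"dx":0.004,"dy":0,"dz":0,"roll":0},
    {"dx":0.002,"dy":0,"dz":0,"roll":0},
  ],
)

```text
time_s: 16.15
ee_pos: [0.6452, 0.1814, 0.0767]
tool_rot: [-180.0, -0.0, 121.9]
contact_force: [-0.0, -0.6, -0.9]
width: 0.0006
gripper_force: 0.5
```

```bash
python3 -c "
from h import *
cup(-.045)"
```

```text
t 16.2 axis [-0.0891  0.0004] F [ 0.7 -0.3  0.1]
wrist 7214 [-0.1016 -0.0358] [-0.0144  0.0297] ((-0.05844409391283989, -0.000833093305118382), 0.04418522119522095) zmed 0.1295 slope [0.032 0.003]
```

The cup is upright inside the guides at about x = -0.047. I'll back off and turn the gripper 90° for the body-end push.

send_rows(
  increments=[
    {"dx":-0.01,"dy":0,"dz":0,"roll":0},
    {"dx":-0.02,"dy":0,"dz":0,"roll":0},
    {"dx":-0.03,"dy":0,"dz":0,"roll":0},
    {"dx":-0.03,"dy":0,"dz":0,"roll":0},
    {"dx":-0.02,"dy":0,"dz":0,"roll":0},
    {"dx":0,"dy":0,"dz":0,"roll":0},
    {"dx":0,"dy":0,"dz":0,"roll":0.143},
    {"dx":0,"dy":0,"dz":0,"roll":0.143},
  ],
)

```text
time_s: 17.0
ee_pos: [0.7029, 0.0886, 0.0765]
tool_rot: [-180.0, -0.1, 105.2]
contact_force: [-0.2, 0.1, -0.7]
width: 0.0004
gripper_force: 0.0
```

send_rows(
  increments=[
    {"dx":0,"dy":0,"dz":0,"roll":0.143},
    {"dx":0,"dy":0,"dz":0,"roll":0.143},
    {"dx":0,"dy":0,"dz":0,"roll":0.143},
    {"dx":0,"dy":0,"dz":0,"roll":0.143},
    {"dx":0,"dy":0,"dz":0,"roll":0.143},
    {"dx":0,"dy":0,"dz":0,"roll":0.143},
    {"dx":0,"dy":0,"dz":0,"roll":0.143},
    {"dx":0,"dy":0,"dz":0,"roll":0.143},
  ],
)

```text
time_s: 17.8
ee_pos: [0.7028, 0.0891, 0.0766]
tool_rot: [-179.9, -0.0, 39.7]
contact_force: [0.3, 0.6, -0.3]
width: 0.0003
gripper_force: 0.0
```

send_rows(
  increments=[
    {"dx":0,"dy":0,"dz":0,"roll":0.143},
    {"dx":0,"dy":0,"dz":0,"roll":0},
    {"dx":0,"dy":0,"dz":0,"roll":0},
  ],
)

```text
time_s: 18.1
ee_pos: [0.7031, 0.0885, 0.0766]
tool_rot: [-180.0, 0.0, 32.0]
contact_force: [-0.4, 0.5, 0.0]
width: 0.0005
gripper_force: 0.0
```

```bash
python3 -c "
from h import *
p=mw(-.196,-.001);go(p[0],p[1],.036,31.8);s=arm.state();print(mf(s['ee_pos']),s['width']);cup(-.045,'top')"
```

```text
t 18.1 pos [0.7031 0.0885 0.0766] rot [-180.    0.   32.] q7 -74.2 tool delta [ 0.0012 -0.0027  0.0406] roll 0.004
[-1.98772386e-01  1.82901563e-04] 0.00046030347444545895
t 18.15 axis [-0.1991  0.0003] F [ 0.9 -0.9 -0.2]
top 81 [-0.08   -0.0374] [-0.0251  0.0312] ((-0.047326818108558655, -0.0030812108889222145), 0.03446202725172043) zmed 0.1291 slope [-0.025  0.016]
```

send_rows(
  increments=[
    {"dx":0.001,"dy":0,"dz":0.015,"roll":0},
    {"dx":0,"dy":0,"dz":0.015,"roll":0},
    {"dx":0,"dy":0,"dz":0.011,"roll":0},
    {"dx":0,"dy":0,"dz":0,"roll":0},
    {"dx":0,"dy":-0.006,"dz":0,"roll":0},
    {"dx":0,"dy":-0.006,"dz":0,"roll":0},
    {"dx":0,"dy":-0.005,"dz":0,"roll":0},
    {"dx":0,"dy":-0.004,"dz":0,"roll":0},
  ],
)

```text
time_s: 18.95
ee_pos: [0.6934, 0.1069, 0.0364]
tool_rot: [-180.0, -0.1, 31.8]
contact_force: [0.4, 0.0, -0.4]
width: 0.0005
gripper_force: 0.0
```

send_rows(
  increments=[
    {"dx":0,"dy":-0.003,"dz":0,"roll":0},
    {"dx":0,"dy":-0.003,"dz":0,"roll":0},
    {"dx":0,"dy":-0.003,"dz":0,"roll":0},
    {"dx":0,"dy":-0.003,"dz":0,"roll":0},
    {"dx":0,"dy":-0.003,"dz":0,"roll":0},
    {"dx":0,"dy":0,"dz":0,"roll":0},
  ],
)

```text
time_s: 19.55
ee_pos: [0.6868, 0.1181, 0.0369]
tool_rot: [179.9, -0.1, 31.7]
contact_force: [0.8, -2.8, 3.8]
width: 0.0003
gripper_force: 0.0
```

```bash
python3 - <<'E'
from h import *
cup(-.04,'top');c=cup(-.04,'side');print(arm.state()["ee_pos"])
cv2.imwrite("pics/s5.png",cv2.convertScaleAbs(cv2.resize(c["pixels"][80:200,200:340,::-1],None,fx=5,fy=5),alpha=1.5))
E
```

```text
t 19.6 axis [-0.1651 -0.0015] F [ 1.6 -3.6  4.9]
top 41 [-0.0727 -0.0358] [-0.0245  0.0301] ((-0.046164125204086304, -0.0024132877588272095), 0.03495484218001366) zmed 0.13 slope [-0.098 -0.01 ]
t 19.65 axis [-0.1651 -0.0013] F [ 2.1 -3.4  5.3]
side 60 [-0.0998 -0.0304] [-0.0087  0.0386] ((-0.054595667868852615, 0.007584846578538418), 0.05176740884780884) zmed 0.1282 slope [-0.078 -0.039]
[0.68664976 0.11784907 0.03668913]
```

View pics/s5.png

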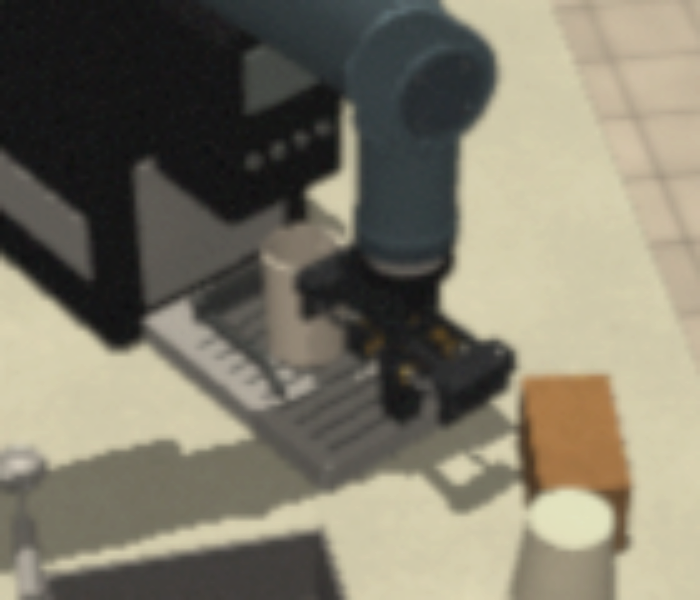

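The gripper body has reached the cup. The upward force and the rim slope (-0.1) suggest it is starting to lean, so I'll back off and check.

send_rows(
  increments=[
    {"dx":0,"dy":0.002,"dz":0,"roll":0},
    {"dx":0,"dy":0.003,"dz":0,"roll":0},
    {"dx":0,"dy":0.003,"dz":0,"roll":0},
    {"dx":0,"dy":0,"dz":0,"roll":0},
    {"dx":0,"dy":0,"dz":0,"roll":0},
  ],
)

```text
time_s: 20.15
ee_pos: [0.6893, 0.1119, 0.0353]
tool_rot: [-180.0, 0.0, 31.7]
contact_force: [-0.0, -0.4, -0.2]
width: 0.0006
gripper_force: 0.0
```

```bash
python3 - <<'E'
from h import *
cup(-.04,'top');cup(-.04,'top')
c=dict(cam("side"));R=pts(c);np.savez("s6.npz",**c);M=mf(R)
k=(abs(M[...,0]+.045)<.04)&(abs(M[...,1])<.04)&(R[...,2]>.124)&(R[...,2]<.14);print("side rim",k.sum(),M[k].min(0),M[k].max(0))
E
```

```text
t 20.2 axis [-0.1716 -0.0006] F [-0.2 -0.7  0.3]
top 56 [-0.0774 -0.036 ] [-0.0236  0.0314] ((-0.04679068922996521, -0.0021715958137065172), 0.03391708806157112) zmed 0.129 slope [-0.063  0.018]
t 20.25 axis [-0.1717 -0.0006] F [0.6 0.1 0.4]
top 60 [-0.0768 -0.0359] [-0.0237  0.031 ] ((-0.04615253210067749, -0.002442542929202318), 0.03356267139315605) zmed 0.129 slope [0.006 0.007]
side rim 38 [-0.08432401 -0.02838772] [-0.01419757  0.03945984]
```

The cup resists: pushing that high tips it before it slides. Short quick taps with the body end transmit motion without time to tip. I'll try one small tap and measure.

send_rows(
  increments=[
    {"dx":0,"dy":0.015,"dz":0.001,"roll":0},
    {"dx":0,"dy":0.01,"dz":0.001,"roll":0},
    {"dx":0,"dy":0,"dz":0,"roll":0},
    {"dx":0,"dy":-0.015,"dz":0,"roll":0},
    {"dx":0,"dy":-0.02,"dz":0,"roll":0},
    {"dx":0,"dy":0.02,"dz":0,"roll":0},
    {"dx":0,"dy":0.005,"dz":0,"roll":0},
    {"dx":0,"dy":0,"dz":0,"roll":0},
  ],
)

```text
time_s: 21.1
ee_pos: [0.6976, 0.0984, 0.0337]
tool_rot: [180.0, 0.0, 31.7]
contact_force: [0.4, 0.4, -0.7]
width: 0.0005
gripper_force: 0.0
```

```bash
python3 - <<'E'
from h import *
print(arm.state()["ee_pos"]);cup(-.04,'top');cup(-.04,'top')
E
```

```text
[0.69764464 0.09837134 0.03367638]
t 21.15 axis [-0.1868 -0.0005] F [ 0.7 -0.   0. ]
top 62 [-0.0976 -0.0355] [-0.0249  0.0315] ((-0.061751123517751694, -0.0022736648097634315), 0.047951385378837585) zmed 0.1304 slope [-0.072 -0.029]
t 21.2 axis [-0.1863 -0.0006] F [ 0.3 -0.7 -0.5]
top 56 [-0.0987 -0.0346] [-0.0238  0.0315] ((-0.0568164587020874, -0.000842052511870861), 0.0451723113656044) zmed 0.1292 slope [-0.058 -0.02 ]
```

The head hides the far rim from the top view beyond x = -0.024. I'll measure with a cylinder fit on the wall in the side view instead.

```bash
cat >> h.py <<'E'
from scipy.optimize import least_squares
def wall(x0,c=None,z0=.055,z1=.12):
    if c is None:c=dict(cam("side"))
    R=pts(c).reshape(-1,3);M=mf(R);px=c["pixels"].reshape(-1,3).astype(int)
    w=(px.sum(1)>150)
    out=[]
    for a,b in((z0,z1),(z0,(z0+z1)/2),((z0+z1)/2,z1)):
        p=np.array([x0,0.])
        for it in range(4):
            d=np.hypot(*(M-p).T);k=w&(R[:,2]>a)&(R[:,2]<b)&(abs(d-.033)<(.02 if it==0 else .007));T=M[k]
            if len(T)<10:break
            p=least_squares(lambda q:np.hypot(T[:,0]-q[0],T[:,1]-q[1])-.033,p,loss="soft_l1",f_scale=.002).x
        out.append((len(T),p.round(4).tolist()))
    print("wall all/low/high",out);return c
E
python3 - <<'E'
from h import *
for f in("s6.npz","s4.npz"):
    wall(-.046 if f=="s6.npz" else -.135,dict(np.load(f)))
c=wall(-.045);wall(-.035,c);wall(-.045)
E
```

```text
wall all/low/high [(179, [-0.0498, 0.0007]), (76, [-0.0477, 0.0004]), (104, [-0.0512, 0.0006])]
wall all/low/high [(273, [-0.135, 0.0041]), (101, [-0.1348, 0.0035]), (173, [-0.1352, 0.0044])]
wall all/low/high [(212, [-0.0325, 0.0003]), (76, [-0.0303, 0.0004]), (141, [-0.0334, 0.0008])]
wall all/low/high [(212, [-0.0325, 0.0003]), (76, [-0.0303, 0.0004]), (141, [-0.0334, 0.0008])]
wall all/low/high [(215, [-0.0316, 0.0007]), (72, [-0.0295, 0.0004]), (150, [-0.0327, 0.0012])]
```

The tap moved the cup 17 mm (from -0.048 to about -0.031) and it is still upright. Repeating the same tap.

send_rows(
  increments=[
    {"dx":0,"dy":-0.004,"dz":0,"roll":0},
    {"dx":0,"dy":0,"dz":0,"roll":0},
    {"dx":0,"dy":-0.015,"dz":0,"roll":0},
    {"dx":0,"dy":-0.02,"dz":0,"roll":0},
    {"dx":0,"dy":0.02,"dz":0,"roll":0},
    {"dx":0,"dy":0.005,"dz":0,"roll":0},
    {"dx":0,"dy":0,"dz":0,"roll":0},
    {"dx":0,"dy":0,"dz":0,"roll":0},
  ],
)

```text
time_s: 22.1
ee_pos: [0.69, 0.1109, 0.0335]
tool_rot: [-180.0, 0.0, 31.7]
contact_force: [0.1, -0.4, 0.7]
width: 0.0003
gripper_force: 0.0
```

```bash
python3 - <<'E'
from h import *
s=arm.state();print(s["ee_pos"],mf(s["ee_pos"]));wall(-.03);wall(-.015)
E
```

```text
[0.68999043 0.11093968 0.03353627] [-0.17277196 -0.00052624]
wall all/low/high [(229, [-0.0193, 0.0002]), (75, [-0.0179, -0.0]), (153, [-0.0197, 0.0005])]
wall all/low/high [(220, [-0.0191, 0.0009]), (78, [-0.0175, 0.0008]), (145, [-0.0196, 0.0012])]
```

send_rows(
  increments=[
    {"dx":0,"dy":-0.003,"dz":0,"roll":0},
    {"dx":0,"dy":0,"dz":0,"roll":0},
    {"dx":0,"dy":-0.015,"dz":0,"roll":0},
    {"dx":0,"dy":-0.02,"dz":0,"roll":0},
    {"dx":0,"dy":0.02,"dz":0,"roll":0},
    {"dx":0,"dy":0.005,"dz":0,"roll":0},
    {"dx":0,"dy":0,"dz":0,"roll":0},
    {"dx":0,"dy":0,"dz":0,"roll":0},
  ],
)

```text
time_s: 23.0
ee_pos: [0.683, 0.1222, 0.0335]
tool_rot: [-180.0, 0.0, 31.7]
contact_force: [0.0, -0.6, -1.0]
width: 0.0003
gripper_force: 0.0
```

```bash
python3 - <<'E'
from h import *
s=arm.state();print(s["ee_pos"],mf(s["ee_pos"]));wall(-.02);c=wall(-.005)
cv2.imwrite("pics/s7.png",cv2.convertScaleAbs(cv2.resize(c["pixels"][80:200,200:340,::-1],None,fx=5,fy=5),alpha=1.7))
E
```

```text
[0.68299637 0.12223374 0.03350121] [-0.15948766 -0.00053351]
wall all/low/high [(208, [-0.0059, 0.0006]), (68, [-0.0051, 0.0]), (143, [-0.0065, 0.0014])]
wall all/low/high [(212, [-0.0064, 0.0009]), (73, [-0.0038, 0.0008]), (141, [-0.007, 0.0014])]
```

View pics/s7.png

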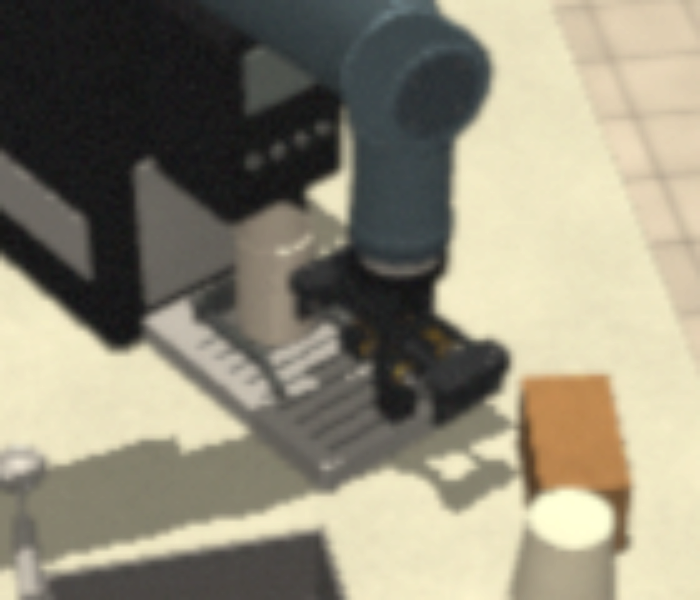

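The cup stands upright at (270,275), estimated about 5 mm short of home. One last shorter tap.

send_rows(
  increments=[
    {"dx":0,"dy":0,"dz":0,"roll":0},
    {"dx":0,"dy":-0.014,"dz":0,"roll":0},
    {"dx":0,"dy":-0.019,"dz":0,"roll":0},
    {"dx":0,"dy":0.019,"dz":0,"roll":0},
    {"dx":0,"dy":0.005,"dz":0,"roll":0},
    {"dx":0,"dy":0,"dz":0,"roll":0},
    {"dx":0,"dy":0,"dz":0,"roll":0},
  ],
)

```text
time_s: 23.8
ee_pos: [0.6784, 0.1297, 0.0336]
tool_rot: [-180.0, 0.0, 31.7]
contact_force: [0.6, -0.5, -0.4]
width: 0.0007
gripper_force: 0.0
```

```bash
python3 - <<'E'
from h import *
s=arm.state();print(s["ee_pos"],mf(s["ee_pos"]));wall(-.005);c=wall(0);wall(0)
E
```

```text
[0.67843404 0.1296762  0.03356839] [-0.15075822 -0.00057787]
wall all/low/high [(205, [0.0005, 0.0005]), (67, [0.0021, 0.0005]), (136, [-0.0002, 0.0007])]
wall all/low/high [(200, [0.001, 0.0004]), (67, [0.0027, -0.0001]), (137, [0.0001, 0.0011])]
wall all/low/high [(198, [-0.0009, 0.0004]), (66, [0.0012, 0.0007]), (133, [-0.0014, 0.0003])]
```

The cup is at about 0.000 to 0.002. I'll do one more light tap to confirm it's against the stop. If it doesn't move, it's seated.

send_rows(
  increments=[
    {"dx":0,"dy":-0.012,"dz":0,"roll":0},
    {"dx":0,"dy":-0.015,"dz":0,"roll":0},
    {"dx":0,"dy":0.02,"dz":0,"roll":0},
    {"dx":0,"dy":0.02,"dz":0,"roll":0},
    {"dx":0,"dy":0.02,"dz":0,"roll":0},
    {"dx":0,"dy":0,"dz":0,"roll":0},
  ],
)

```text
time_s: 24.55
ee_pos: [0.6982, 0.0955, 0.0337]
tool_rot: [179.8, 0.0, 31.4]
contact_force: [0.8, -0.5, 0.1]
width: 0.0004
gripper_force: 0.0
```

```bash
python3 - <<'E'
from h import *
s=arm.state();print(s["ee_pos"],mf(s["ee_pos"]));
for i in range(3):c=wall(0)
# mug & bowl rims from the top view
t=dict(cam("top"));R=pts(t).reshape(-1,3)
for n,z0,z1,x,y in(("mug",.075,.095,.518,-.23),("bowl",.04,.06,.52,-.13)):
    k=(R[:,2]>z0)&(R[:,2]<z1)&(np.hypot(R[:,0]-x,R[:,1]-y)<.065)&(abs(R[:,0]-.513)<.085);print(n,k.sum(),cv2.minEnclosingCircle(R[k][:,:2].astype(np.float32)))
cv2.imwrite("pics/s8.png",cv2.convertScaleAbs(cv2.resize(c["pixels"][80:280,180:340,::-1],None,fx=3,fy=3),alpha=1.7))
E
```

```text
[0.69816061 0.09548672 0.03367648] [-0.19021064  0.00067301]
wall all/low/high [(261, [0.0009, 0.0011]), (102, [0.0017, 0.0004]), (160, [0.0003, 0.0015])]
wall all/low/high [(257, [0.0015, 0.0009]), (98, [0.0022, 0.0002]), (158, [0.001, 0.0013])]
wall all/low/high [(251, [0.0013, 0.001]), (100, [0.0025, 0.0003]), (154, [0.0001, 0.0012])]
mug 101 ((0.4945712983608246, -0.23126256465911865), 0.03932978957891464)
bowl 180 ((0.5041771531105042, -0.13209721446037292), 0.04939571022987366)
```

View pics/s8.png

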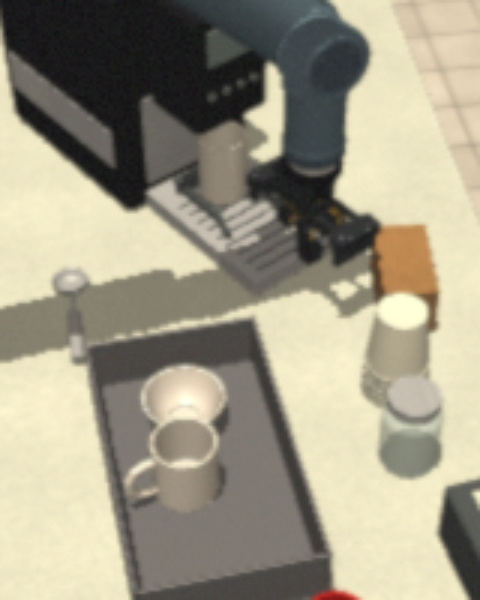

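The cup didn't move, so it is seated upright against the stop at (222,163). The mug and bowl stand in the tub, and nothing else has been disturbed. I'll raise the arm clear and hand in.

send_rows(
  increments=[
    {"dx":0,"dy":0,"dz":-0.02,"roll":0},
    {"dx":0,"dy":0,"dz":-0.02,"roll":0},
    {"dx":0,"dy":0,"dz":0,"roll":0},
    {"dx":0,"dy":0,"dz":0,"roll":0},
  ],
)

```text
time_s: 25.15
ee_pos: [0.6964, 0.1023, 0.075]
tool_rot: [180.0, -0.1, 31.8]
contact_force: [-0.2, -0.5, -0.4]
width: 0.0002
gripper_force: 0.0
```

```bash
python3 -c "
from h import *
wall(0);print(arm.close_job())"
```

```text
wall all/low/high [(259, [0.0011, 0.0009]), (105, [0.0015, 0.0007]), (154, [0.0007, 0.0012])]
the job is handed in; nothing more can be done
None
```

I handed the job in at about 25 s with the cup upright against the back stop, measured about 1 mm from the home point; the hand-in gave no verdict. The last 47 mm took light taps with the gripper body, because a slow push seemed to start tipping the cup. The mug and bowl are still standing in the tub.

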